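# Pry open the model case

### The job

Take the orange flat opener off its two pins, push its blade into the notch above the small steel plate on the front of the blue case and lever the snapped-down white cover until its catch lets go, then swing the cover up with the opener until it stands open by itself at about 60 degrees or more. Hang the opener back on the holder with both holes over the two pins, lying flat on the shoulders, and let go. Do not touch the case or its cover with the gripper or arm, and leave the jar, dropper bottle and pink denture where they are.

Things in the scene. Friction and masses are not known exactly. Their poses are not given: they have to be found in the camera images.
- case: Blue box screwed to the bench, 104 (x) x 112 (y) x 62 mm high without its cover; origin at the centre of its underside; its front with the notch faces its own -x, z up. Its walls are 6 mm thick; a plaster model stands inside, lower than 50 mm. A screw ear 8 mm wide and 4 mm high stands out at the foot of each side.
- notch (a point): Centre of the mouth of the pry notch, on the outer front face of the case, 59.75 mm above the bench; axes as the case's. The notch is 30 mm wide (y) and 4.5 mm high, cut through the 6 mm front wall right under the cover: its floor (the fulcrum) is 57.5 mm above the bench, its roof is the underside of the closed cover at 62.3 mm. A rib across the cover's underside stops the blade 28 mm in from the front face.
- cover (a joint): Angle of the white cover (104 x 112 x 10 mm, 100 g), rad: 0 = snapped shut, grows as it opens to at most 1.7. A spring ball catch holds it: about 11 to 14 N upwards at the front edge are needed to start it, and it is free beyond about 0.07 rad; after that a friction hinge (about 0.12 N m) lets it stay at any angle.
- cover_hinge (a point): Middle of the cover's hinge line, at the top of the case's rear (+x) wall, 62 mm above the bench; the hinge line runs along the case's y. Its axes turn with the cover.
- cover_edge (a point): Middle of the underside of the cover's front edge, 104 mm from the hinge; its axes turn with the cover (as the case's when shut).
- rack: Dark tool holder screwed to the bench, base 110 x 40 x 8 mm, origin at the centre of its underside. Two upright pillars of 14 mm diameter at x = -32 and +32 mm, with shoulders 42 mm above the bench; on each a pin of 5 mm diameter, 15 mm high, its upper 4 mm tapered.
- rack_seat (a point): Where the opener's centre lies when it hangs on the pins: midway between the pins, 47 mm above the bench; x runs from pin to pin. The opener then rests on both shoulders and the pins stand 5 mm out of its holes.
- opener_grip (a point): Centre of the opener's handle, half-way up. Orange flat handle 90 (x) x 20 (y) x 10 mm (z) with two holes of 8 mm diameter through z at x = -32 and +32 mm, free to grip across y between them; 70 g in all. The steel blade leaves the handle's +x end, 14 mm wide and 2.5 mm thick, at mid-height of the handle. It starts hanging on the rack's pins, blade along the rack's +x. It may go back either way round.
- opener_tip (a point): Middle of the end of the opener's blade, 95 mm from the centre of the handle along its x.
- jar_c (a point): White lidded jar, 58 mm across and 42 mm high, centre half-way up; a bystander.
- dropper_c (a point): Small white dropper bottle, 26 mm across and 58 mm high, centre half-way up; a bystander.
- denture_c (a point): Pink denture model, 44 x 52 x 23 mm, centre half-way up; a bystander.
Mind the look-alikes: they are no part of the job. Of the things that look like the case, the larger one is meant.

How it is judged:
By the outcome, as a careful person would: the job done as asked, in the order asked, and still so for the second after the job is handed in, with the robot touching nothing.
It also fails if it takes over 58 s, if anything falls off the work surface, if the arm or the gripper's body presses on something with over 40 N, if the wrist force passes 120 N, or if a joint passes its speed limit or range.

### The arm

A 7-joint arm with a two-finger parallel gripper is mounted at the origin on the work surface; the furniture and walls round the work are solid. World frame = base frame: x ahead of the robot, y to its left, z up, the work surface at z = 0. Lengths are in mm, angles in rad, forces in N, time in s.
With the tool pointing down it reaches from about 350 to 900 mm from the base axis. Payload 19.9 kg.
Tool frame: the origin (TCP) lies midway between the tips of the shut fingers; the grasp point (between the pads) lies 19 mm behind it; z points along the fingers, y is the line along which they close (so a half turn about z gives the same grasp; the last joint's range is limited). The gripper opens to 94 mm and grips with 3 to 60 N. Pads are 16 mm wide; open, the fingers measure 119 mm over their backs; the gripper's body (75 mm by 177 mm) begins 78 mm behind the grasp point.
Start: joints at [1.21, 0.417, -0.01, 1.614, 0.005, 1.111, -0.053], TCP at [195.885, -593.488, 205.425] pointing down, gripper open.
Joint ranges: [-2.81, 2.81], [-0.39, 2.02], [-1.27, 1.25], [0.06, 2.57], [-1.19, 4.33], [0.19, 2], [-2.82, 2.82]. Speed limits (rad/s): [1.89, 1.89, 2.39, 2.39, 3.01, 3.01, 3.01].

### API

Orientations are given as a unit quaternion [w, x, y, z].
In Python, from workcell import robot, eyes, boxes_of, outline_of gives the robot as it stands.
- The arm moves only by the tool step_arm, never from a script. Its argument "moves" is a list of rows, each a list of 3 entries, a list of its own where there are three numbers: the shift along the tool's x, y, z in units of 40 mm (1.0 is 40 mm), then the turn about the tool's z in units of 6 degrees (1.0 is 6 degrees), then the opening, from 0 (shut) to 1 (fully open). A call has 1 to 12 rows; each row is the pose to reach, as a shift and turn from the pose commanded when the call began, along the tool's axes at that moment; what a row does not reach only later rows make up. A row lasts 1/8 s, in which the tool goes at most 62.5 mm and 10.7 degrees, less where a joint would pass 70% of its speed; a pose out of reach is approached as far as the arm can. A call with a gripper value outside its range is refused whole. The fingers move at their own pace and stop on an object; "squeeze" is the grip in N (left out, the last holds). Time passes only in rows, so rows that repeat a pose let the fingers close. It gives the time, the measured TCP pose, the force, the opening and the grip force at its end, in the units of the state.
- robot.get_state(): the state, without advancing time (a new reading comes with each control period).
- eyes.get_image(name): name is "scene" or "top"; returns a dict with "color" (480x640x3 uint8, blue, green, red), "camera_matrix" (3x3 intrinsics, pixels), "rvec" (rotation vector, rad) and "tvec" (3), from world to camera coordinates, as OpenCV has them. Camera axes: x right, y down, z forward; pixel columns grow to the right and rows downward; lengths in mm; the calibration is good to about 2 mm. A picture is of the moment at which its call begins. There is no depth.
- robot.finish_job(): hands the job in; it is judged then, once.
Trained networks look in a picture, given as the dict that the camera call returned (one of the last four; its "shot" number tells which), for a name from the list of things; names that differ only in an ending like _2 or _b are one class to them, and where a whole thing is asked for, a point or a joint stands for the part that bears it (a point fixed in the world has none). Each returns a list of dicts, best first, with "conf" (0 to 1); they miss things now and then, are a little off and sometimes report something else, mostly with a low value. They report only what shows in the picture. A call takes as long as a camera call. They do not tell look-alikes from the thing itself.
- boxes_of(picture, name): "centre" ([column, row] in pixels, amid what is visible of it).
- outline_of(picture, name): "pixels" (480x640 bool, what is visible of it) and "centre" ([column, row] in pixels, amid what is visible of it).
The state is a dict: "clock": time; "qpos": joint angles; "joint_velocities": joint speeds; "tau": joint torques, N m; "eef_pos": TCP position; "tcp_rot": TCP orientation; "wrist_force": force on the tool from outside, world axes, zero at the start; "torque": the same for the moment, N m; "opening": opening from 0.0 (shut) to 1.0 (fully open); "grip_force": force on a finger pad.
Only numpy, scipy, OpenCV 4.12 (cv2) and the standard library are available. Lean on these libraries where they do the work, as an engineer would, in place of code of your own. Each camera call takes 0.05 s, during which the arm holds its last target. There are 200 camera calls.

## Working session

There is one attempt and no reset: what is moved stays moved. The work goes in short steps, Python scripts to look and compute and a tool call to move; the robot and the scene stay as the last step left them, time stands still between calls to the robot, and variables do not carry over. Pictures are saved under pics/ and viewed, at most 10 in all, crops included, and the job is handed in when it is done.

Besides the shell and the picture viewer there is one more tool, called after ">>>" by a JSON object that holds its "op" and its "data", one argument or row to a line. step_arm: Moves the arm, as the interface text tells. Its arguments: {"type":"object","properties":{"moves":{"type":"array"},"squeeze":{"type":"number"}},"required":["moves"]}

```bash
mkdir -p pics; ls; python3 - <<'E'
from workcell import robot, eyes, boxes_of, outline_of
import cv2,numpy as np
s=robot.get_state();print({k:np.round(v,3).tolist() for k,v in s.items()})
for n in("scene","top"):
    p=eyes.get_image(n);cv2.imwrite(f"pics/{n}0.png",p["color"])
    R=cv2.Rodrigues(np.array(p["rvec"],float))[0];print(n,(-R.T@np.array(p["tvec"]).ravel()).round(),p["camera_matrix"][0][0],R[2].round(2))
    for t in("case","cover","rack","opener_grip","jar_c","dropper_c","denture_c"):
        print(t,[(np.round(b["centre"]).tolist(),round(b["conf"],2)) for b in boxes_of(p,t)][:4])
E
```

```text
pics
{'clock': 0.0, 'qpos': [1.211, 0.418, -0.01, 1.614, 0.005, 1.111, -0.053], 'joint_velocities': [0.0, -0.001, -0.002, -0.0, -0.002, 0.001, -0.001], 'tau': [0.0, -85.125, 0.639, -42.599, -0.049, 0.019, 0.0], 'eef_pos': [195.757, -593.137, 204.805], 'tcp_rot': [-0.001, 0.987, 0.159, -0.0], 'wrist_force': [0.904, 0.176, -0.47], 'torque': [-0.005, 0.053, 0.004], 'grip_force': 0.0, 'opening': 1.002}
scene [-95. 229. 913.] 559.6615582765062 [ 0.61 -0.1  -0.79]
case [([296.0, 227.0], 0.83), ([288.0, 302.0], 0.55)]
cover [([295.0, 217.0], 0.79), ([286.0, 296.0], 0.59)]
rack [([436.0, 238.0], 0.95)]
opener_grip [([437.0, 220.0], 0.56)]
jar_c [([176.0, 234.0], 0.7)]
dropper_c [([366.0, 163.0], 0.64), ([437.0, 238.0], 0.33)]
denture_c [([191.0, 317.0], 0.63)]
top [ 349.  146. 1123.] 554.99082860184 [ 0.21 -0.02 -0.98]
case [([274.0, 321.0], 0.96), ([285.0, 237.0], 0.65), ([423.0, 255.0], 0.5)]
cover [([291.0, 238.0], 0.97), ([272.0, 316.0], 0.93), ([427.0, 238.0], 0.47)]
rack [([423.0, 252.0], 0.65)]
opener_grip [([428.0, 241.0], 0.95)]
jar_c [([170.0, 231.0], 0.93)]
dropper_c []
denture_c [([424.0, 254.0], 0.69)]
```

View pics/top0.png

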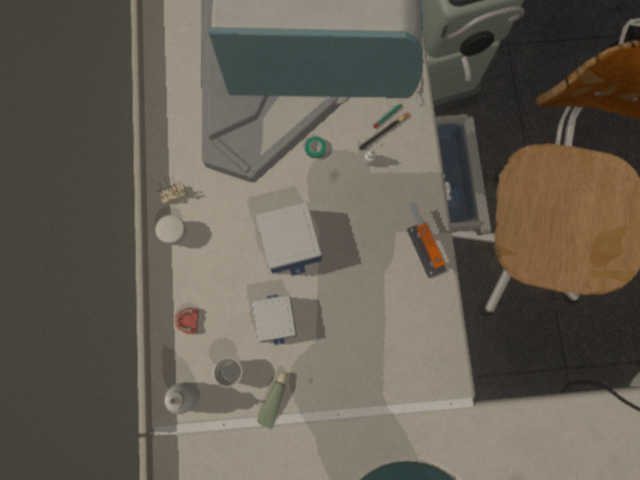

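View pics/scene0.png

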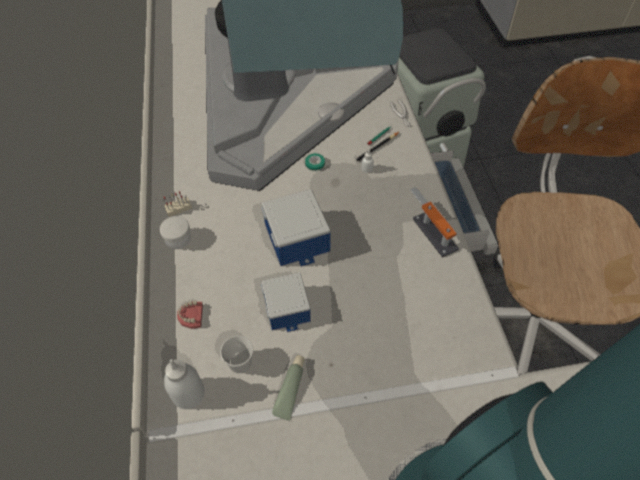

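```bash
cat > h.py <<'E'
from workcell import robot, eyes, boxes_of, outline_of
import cv2,numpy as np
from scipy.optimize import minimize
def P(p,X):
    return cv2.projectPoints(np.asarray(X,float).reshape(-1,3),np.array(p["rvec"],float),np.array(p["tvec"],float),np.array(p["camera_matrix"],float),None)[0].reshape(-1,2)
def ray(p,uv,z):
    R=cv2.Rodrigues(np.array(p["rvec"],float))[0];c=-R.T@np.array(p["tvec"],float).ravel()
    d=R.T@np.linalg.inv(p["camera_matrix"])@np.array([uv[0],uv[1],1.]);return c+d*(z-c[2])/d[2]
def box(x0,x1,y0,y1,z0,z1): return np.array([[x,y,z] for x in(x0,x1) for y in(y0,y1) for z in(z0,z1)],float)
def place(X,q):
    c,s=np.cos(q[2]),np.sin(q[2]);return X@np.array([[c,s,0],[-s,c,0],[0,0,1]])+[q[0],q[1],0]
def sil(p,parts,q):
    m=np.zeros((480*4,640*4),np.uint8)
    for X in parts: cv2.fillConvexPoly(m,cv2.convexHull(np.round(P(p,place(X,q))*4+1.5).astype(np.int32)),1)
    return m
def fit(obs,q0):
    # obs: list of (pic, parts, mask)
    big=[(p,X,cv2.resize(m.astype(np.uint8),None,fx=4,fy=4,interpolation=cv2.INTER_NEAREST)) for p,X,m in obs]
    def f(v):
        q=[v[0],v[1],v[2]/60];t=0
        for p,X,m in big:
            s=sil(p,X,q);t+=1-(s&m).sum()/max(1,(s|m).sum())
        return t
    v0=np.array([q0[0],q0[1],q0[2]*60.])
    r=None
    for st in(15,4):
        r=minimize(f,v0,method="Nelder-Mead",options=dict(initial_simplex=np.vstack([v0]+[v0+st*e for e in np.eye(3)]),xatol=.05,fatol=1e-5));v0=r.x
    return np.array([v0[0],v0[1],v0[2]/60]),r.fun
E
python3 - <<'E'
from h import *
ps=[eyes.get_image("top"),eyes.get_image("scene")]
print("axes: ",[ray(ps[0],u,0).round().tolist() for u in((320,240),(420,240),(320,340))])
for p,n in zip(ps,"ts"):
    for t in("cover","case","rack","opener_grip"):
        for o in outline_of(p,t)[:3]:
            m=o["pixels"];c=cv2.minAreaRect(np.argwhere(m)[:,::-1].astype(np.float32))
            h=10 if 0 else {"cover":72,"case":60,"rack":8,"opener_grip":47}[t]
            print(n,t,round(o["conf"],2),m.sum(),np.round(o["centre"]),[ray(p,u,h)[:2].round().tolist() for u in cv2.boxPoints(c)])
a=ps[0]["color"][190:350,150:460];b=ps[1]["color"][170:340,240:480]
cv2.imwrite("pics/c1.png",np.vstack([cv2.resize(a,(620,320),interpolation=3),cv2.resize(b,(620,0) if 0 else (395,280),interpolation=3) if 0 else cv2.copyMakeBorder(cv2.resize(b,(395,280),interpolation=3),0,0,0,225,0)]))
E
```

```text
axes:  [[576.0, 113.0, 0.0], [558.0, -93.0, 0.0], [374.0, 131.0, 0.0]]
t cover 0.64 3555 [290. 237.] [[627.0, 241.0], [646.0, 131.0], [509.0, 109.0], [490.0, 216.0]]
t cover 0.62 3024 [290. 236.] [[626.0, 237.0], [644.0, 132.0], [532.0, 115.0], [515.0, 218.0]]
t case 0.84 1775 [274. 320.] [[464.0, 260.0], [469.0, 182.0], [374.0, 174.0], [369.0, 251.0]]
t case 0.69 3452 [289. 234.] [[630.0, 241.0], [649.0, 132.0], [511.0, 111.0], [494.0, 218.0]]
t rack 0.95 523 [425. 253.] [[574.0, -52.0], [592.0, -85.0], [494.0, -134.0], [476.0, -101.0]]
t opener_grip 0.7 667 [426. 238.] [[625.0, -63.0], [633.0, -85.0], [499.0, -125.0], [492.0, -104.0]]
s cover 0.9 1620 [286. 295.] [[446.0, 256.0], [454.0, 182.0], [375.0, 178.0], [367.0, 248.0]]
s cover 0.87 2561 [296. 216.] [[627.0, 235.0], [653.0, 122.0], [530.0, 114.0], [509.0, 220.0]]
s case 0.69 3862 [296. 229.] [[635.0, 241.0], [664.0, 122.0], [485.0, 108.0], [463.0, 216.0]]
s case 0.61 2240 [288. 301.] [[454.0, 260.0], [463.0, 180.0], [350.0, 175.0], [344.0, 249.0]]
s rack 0.73 764 [439. 238.] [[583.0, -69.0], [611.0, -117.0], [495.0, -145.0], [470.0, -99.0]]
s opener_grip 0.9 639 [436. 220.] [[626.0, -67.0], [642.0, -93.0], [500.0, -129.0], [486.0, -105.0]]
```

View pics/c1.png

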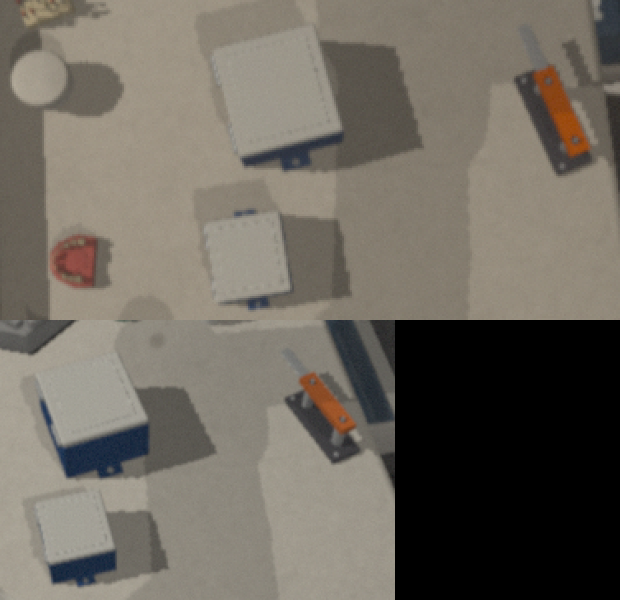

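```bash
python3 - <<'E'
from h import *
ps=[eyes.get_image("top"),eyes.get_image("scene")]
cv=box(-52,52,-56,56,62.3,72.3);cs=[box(-52,52,-56,56,0,72.3),box(-8,8,-64,64,0,4)]
def best(p,t,uv):
    c=[o for o in outline_of(p,t) if np.hypot(*(np.array(o["centre"])-uv))<25]
    return c[0]["pixels"] if c else None
obs=[]
for p,uv in zip(ps,((289,236),(296,225))):
    m=best(p,"case",uv)
    if m is not None: obs.append((p,[cs[0]],m))
for yaw in(1.35,):
    print("case",fit(obs,[575,175,yaw]),[fit([o],[575,175,yaw]) for o in obs])
op=[box(-45,45,-10,10,42,52),box(45,95,-7,7,45.7,48.3)]
obs=[(p,op,best(p,"opener_grip",uv)) for p,uv in zip(ps,((427,240),(437,220)))]
obs=[o for o in obs if o[2] is not None]
print("opener",fit(obs,[550,-100,.35]),[fit([o],[550,-100,.35]) for o in obs])
a=cv2.resize(ps[0]["color"][190:285,240:335],(560,560),interpolation=cv2.INTER_CUBIC)[:, :400]
b=cv2.resize(ps[1]["color"][180:275,250:345],(560,560),interpolation=cv2.INTER_CUBIC)
a=cv2.resize(ps[0]["color"][195:280,250:330],(395,420),interpolation=2);b=cv2.resize(ps[1]["color"][185:270,255:335],(395,420),interpolation=2)
cv2.imwrite("pics/c2.png",cv2.convertScaleAbs(np.hstack([a,b]),alpha=1.4,beta=10))
E
```

```text
case (array([579.80774419, 175.03587569,   1.74698842]), np.float64(0.1265992840912762)) [(array([579.26677208, 175.81517329,   1.73970672]), np.float64(0.06312250996015933)), (array([580.66536273, 173.96499334,   1.76762148]), np.float64(0.05057073132330947))]
opener (array([ 5.39030763e+02, -1.02364422e+02,  2.87239016e-01]), np.float64(0.3203609974383954)) [(array([ 5.38578246e+02, -1.01361011e+02,  2.86806615e-01]), np.float64(0.09947552447552443)), (array([ 5.39849521e+02, -1.03955542e+02,  2.84600084e-01]), np.float64(0.13121951219512196))]
```

View pics/c2.png

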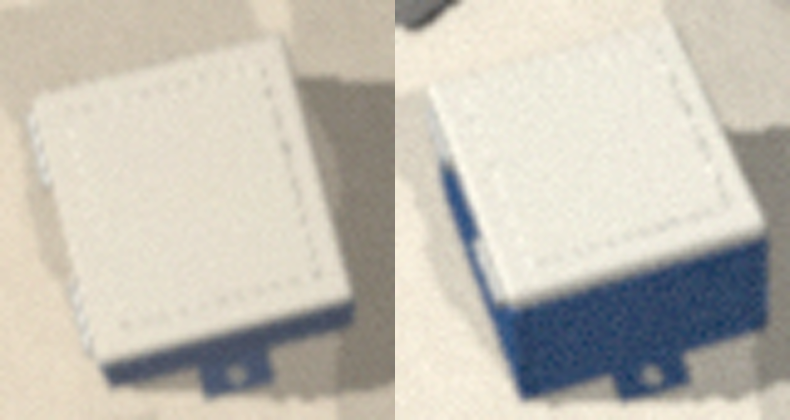

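Candidates for the case: large one at top px (290,237), small look-alike at (274,320). I take the larger; its hinge barrels are on the left (world +y), so the front with the notch faces world -y. There is only one orange opener, at (428,241), on the rack.

```bash
cat >> h.py <<'E'
from scipy.spatial.transform import Rotation as Ro
def go(*targets):
    s=robot.get_state();w,x,y,z=s["tcp_rot"];R=Ro.from_quat([x,y,z,w]);M=R.as_matrix()
    yaw=np.arctan2(M[1,0],M[0,0]);print("t",s["clock"],"tcp",np.round(s["eef_pos"],1),"yaw",round(yaw,4),"F",np.round(s["wrist_force"],1),"op",round(s["opening"],3),"grip",round(s["grip_force"],1),"tilt",np.round(M[2],4))
    for t in targets:
        d=M.T@(np.array(t[:3])-s["eef_pos"])/40
        dy=(t[3]-yaw+np.pi)%(2*np.pi)-np.pi
        print("->",t,np.round(d,3).tolist(),"turn",round(-np.degrees(dy)/6,3))
E
python3 -c "
from h import *
go([539.2,-102.7,110,.286],[539.2,-102.7,33,.286])"
```

```text
t 1.6 tcp [ 195.9 -593.5  205.4] yaw 0.3188 F [-0.1 -0.5 -0.3] op 1.001 grip 0.0 tilt [-0.e+00 -1.e-04 -1.e+00]
-> [539.2, -102.7, 110, 0.286] [11.996, -8.961, 2.386] turn 0.313
-> [539.2, -102.7, 33, 0.286] [11.996, -8.961, 4.311] turn 0.313
```

>>> {"op": "step_arm", "data": {
  "moves": [
    [[12.0,-8.96,0],0.31,0.6],
    [[12.0,-8.96,0],0.31,0.6],
    [[12.0,-8.96,0],0.31,0.6],
    [[12.0,-8.96,0],0.31,0.6],
    [[12.0,-8.96,0],0.31,0.6],
    [[12.0,-8.96,0],0.31,0.6],
    [[12.0,-8.96,0],0.31,0.6],
    [[12.0,-8.96,0],0.31,0.6],
    [[12.0,-8.96,0],0.31,0.6],
    [[12.0,-8.96,0],0.31,0.6],
    [[12.0,-8.96,1.5],0.31,0.6],
    [[12.0,-8.96,2.4],0.31,0.6]
  ]
}}

```text
clock: 3.1
eef_pos: [538.8, -102.2, 107.4]
tcp_rot: [-0.0, 0.99, 0.143, -0.001]
wrist_force: [0.8, -0.7, 0.2]
opening: 0.601
grip_force: 0.0
```

```bash
python3 - <<'E'
from h import *
go([539.2,-102.7,110,.286],[539.2,-102.7,33,.286])
p=eyes.get_image("scene");q=eyes.get_image("top")
s=robot.get_state()["eef_pos"]
print(P(p,s),P(q,s))
cv2.imwrite("pics/g1.png",np.hstack([cv2.resize(i["color"][170:270,380:480],(395,395),interpolation=2) for i in(p,q)]))
E
```

```text
t 3.1 tcp [ 538.8 -102.2  107.4] yaw 0.2872 F [ 0.8 -0.7  0.2] op 0.601 grip 0.0 tilt [-1.2e-03 -7.0e-04 -1.0e+00]
-> [539.2, -102.7, 110, 0.286] [0.007, 0.016, -0.066] turn 0.012
-> [539.2, -102.7, 33, 0.286] [0.009, 0.017, 1.859] turn 0.012
[[442.73687275 201.13560519]] [[437.16732957 239.15871145]]
```

View pics/g1.png

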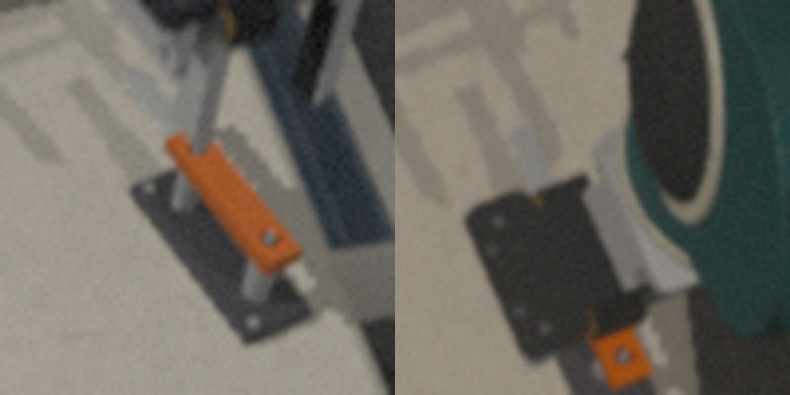

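The fingers stand above and on either side of the handle, near scene px (430,205). Descending to grip.

>>> {"op": "step_arm", "data": {
  "moves": [
    [[0.01,0.02,1.0],0,0.6],
    [[0.01,0.02,1.86],0,0.6],
    [[0.01,0.02,1.86],0,0.6],
    [[0.01,0.02,1.86],0,0],
    [[0.01,0.02,1.86],0,0],
    [[0.01,0.02,1.86],0,0],
    [[0.01,0.02,1.86],0,0],
    [[0.01,0.02,1.86],0,0]
  ],
  "squeeze": 30
}}

```text
clock: 4.2
eef_pos: [540.2, -103.4, 35.5]
tcp_rot: [0.0, 0.99, 0.143, 0.0]
wrist_force: [-2.0, 0.8, 8.1]
opening: 0.209
grip_force: 30.0
```

```bash
python3 - <<'E'
from h import *
n=np.array([580,175.])-52*np.array([np.cos(1.747),np.sin(1.747)]);u=np.array([np.cos(1.747),np.sin(1.747)])
print("notch",n)
g=n-u*(95+15)
go([539.2,-102.7,33+45,.286],[g[0],g[1],90,1.747],[g[0],g[1],33+12.8,1.747])
E
```

```text
notch [589.11525161 123.80515467]
t 4.2 tcp [ 540.2 -103.4   35.5] yaw 0.2864 F [-2.   0.8  8.1] op 0.209 grip 30.0 tilt [ 3.e-04  2.e-04 -1.e+00]
-> [539.2, -102.7, 78, 0.286] [-0.018, -0.022, -1.063] turn 0.004
-> [np.float64(608.3975146210853), np.float64(15.508366478535166), 90, 1.747] [2.476, -2.368, -1.363] turn -13.948
-> [np.float64(608.3975146210853), np.float64(15.508366478535166), 45.8, 1.747] [2.476, -2.369, -0.258] turn -13.948
```

>>> {"op": "step_arm", "data": {
  "moves": [
    [[0,0,-0.5],0,0],
    [[0,0,-1.1],0,0],
    [[0,0,-1.4],0,0],
    [[0,0,-1.4],0,0]
  ]
}}

```text
clock: 4.7
eef_pos: [540.3, -103.5, 91.5]
tcp_rot: [0.0, 0.99, 0.143, 0.0]
wrist_force: [0.4, -0.6, -1.1]
opening: 0.208
grip_force: 30.0
```

```bash
python3 - <<'E'
from h import *
go([608.4,15.5,90,1.747])
p=eyes.get_image("scene");q=eyes.get_image("top")
cv2.imwrite("pics/g2.png",np.hstack([cv2.resize(i["color"][170:270,380:480],(395,395),interpolation=2) for i in(p,q)]))
E
```

```text
t 4.7 tcp [ 540.3 -103.5   91.5] yaw 0.2862 F [ 0.4 -0.6 -1.1] op 0.208 grip 30.0 tilt [ 9.e-04  6.e-04 -1.e+00]
-> [608.4, 15.5, 90, 1.747] [2.474, -2.373, 0.037] turn -13.95
```

View pics/g2.png

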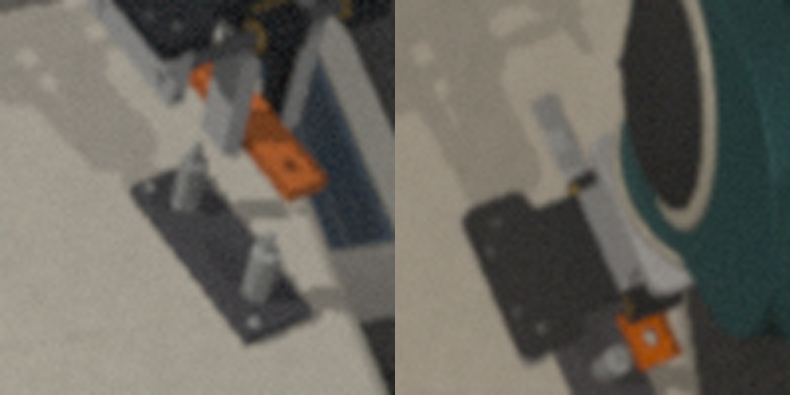

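>>> {"op": "step_arm", "data": {
  "moves": [
    [[0.4,-0.4,0],-1.7,0],
    [[0.8,-0.8,0],-3.4,0],
    [[1.2,-1.2,0],-5.1,0],
    [[1.6,-1.6,0],-6.8,0],
    [[2.0,-2.0,0],-8.5,0],
    [[2.3,-2.3,0],-10.2,0],
    [[2.47,-2.37,0],-11.9,0],
    [[2.47,-2.37,0],-13.6,0],
    [[2.47,-2.37,0.5],-13.95,0],
    [[2.47,-2.37,1.08],-13.95,0],
    [[2.47,-2.37,1.08],-13.95,0]
  ],
  "squeeze": 40
}}

```text
clock: 6.18
eef_pos: [606.2, 15.4, 45.0]
tcp_rot: [-0.002, 0.643, 0.766, -0.001]
wrist_force: [-0.1, 0.5, -0.1]
opening: 0.208
grip_force: 40.0
```

```bash
python3 - <<'E'
from h import *
go([608.4,15.5,48.3,1.747])
p=eyes.get_image("scene");q=eyes.get_image("top")
u=np.array([np.cos(1.747),np.sin(1.747),0]);s=np.array(robot.get_state()["eef_pos"])+[0,0,11.5]
ims=[]
for i in(p,q):
    im=i["color"].copy();im=cv2.resize(im,None,fx=4,fy=4,interpolation=2)
    for X,c in((s+95*u,(0,0,255)),([589.1,123.8,59.75],(0,255,0)),(s-45*u,(255,0,255))):
        cv2.circle(im,tuple(int(v) for v in (P(i,X)[0]*4+1.5)),3,c,-1)
    c=(P(i,s+95*u)[0]*4).astype(int);ims.append(im[c[1]-200:c[1]+200,c[0]-150:c[0]+250])
cv2.imwrite("pics/n1.png",np.hstack(ims)[:, :800])
E
```

```text
t 6.175 tcp [606.2  15.4  45. ] yaw 1.7449 F [-0.1  0.5 -0.1] op 0.208 grip 40.0 tilt [ 0.001  -0.0042 -1.    ]
-> [608.4, 15.5, 48.3, 1.747] [-0.006, 0.054, -0.082] turn -0.02
```

View pics/n1.png

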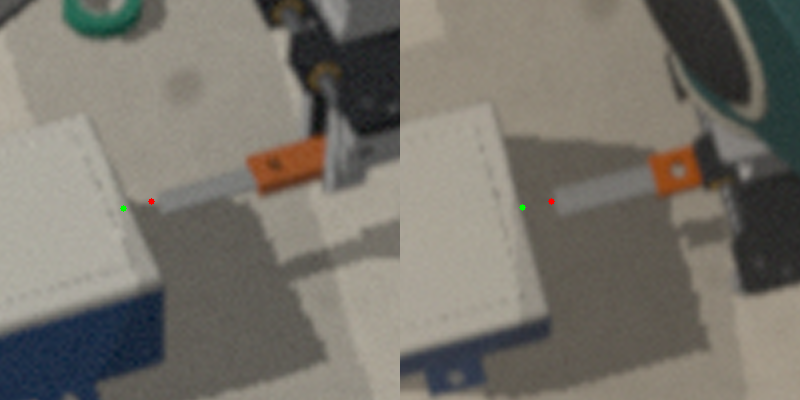

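>>> {"op": "step_arm", "data": {
  "moves": [
    [[0,0.06,-0.05],0,0],
    [[0,0.06,-0.05],0,0],
    [[0.1,0.06,-0.05],0,0],
    [[0.2,0.06,-0.05],0,0],
    [[0.2,0.06,-0.05],0,0]
  ]
}}

```text
clock: 6.9
eef_pos: [608.8, 24.4, 49.9]
tcp_rot: [-0.0, 0.642, 0.767, 0.0]
wrist_force: [0.5, -0.0, -0.0]
opening: 0.206
grip_force: 40.0
```

```bash
python3 - <<'E'
from h import *
go([610,15.5,48.3,1.747])
E
```

```text
t 6.9 tcp [608.8  24.4  49.9] yaw 1.7479 F [ 0.5 -0.  -0. ] op 0.206 grip 40.0 tilt [ 2.e-04 -0.e+00 -1.e+00]
-> [610, 15.5, 48.3, 1.747] [-0.224, -0.01, 0.04] turn 0.008
```

>>> {"op": "step_arm", "data": {
  "moves": [
    [[0,-0.03,0.04],0,0],
    [[0,-0.03,0.04],0,0],
    [[0.15,-0.03,0.04],0,0],
    [[0.3,-0.03,0.04],0,0],
    [[0.45,-0.03,0.04],0,0],
    [[0.45,-0.03,0.04],0,0]
  ]
}}

```text
clock: 7.65
eef_pos: [604.5, 42.1, 48.3]
tcp_rot: [-0.0, 0.642, 0.767, 0.0]
wrist_force: [-0.3, -0.8, -0.6]
opening: 0.209
grip_force: 40.0
```

>>> {"op": "step_arm", "data": {
  "moves": [
    [[0.12,0,0],0,0],
    [[0.24,0,0],0,0],
    [[0.34,0,0],0,0],
    [[0.34,0,0],0,0]
  ]
}}

```text
clock: 8.15
eef_pos: [602.2, 55.1, 48.3]
tcp_rot: [-0.0, 0.642, 0.767, 0.0]
wrist_force: [-0.0, -0.8, -0.2]
opening: 0.207
grip_force: 40.0
```

```bash
python3 - <<'E'
from h import *
go([610,15.5,48.3,1.747])
p=eyes.get_image("scene");q=eyes.get_image("top")
ims=[]
for i in(p,q):
    im=cv2.resize(i["color"],None,fx=4,fy=4,interpolation=2)
    c=(P(i,[590,110,60])[0]*4).astype(int);ims.append(im[c[1]-200:c[1]+200,c[0]-200:c[0]+200])
cv2.imwrite("pics/n2.png",np.hstack(ims))
E
```

```text
t 8.15 tcp [602.2  55.1  48.3] yaw 1.7477 F [-0.  -0.8 -0.2] op 0.207 grip 40.0 tilt [ 1.e-04  1.e-04 -1.e+00]
-> [610, 15.5, 48.3, 1.747] [-1.009, 0.018, -0.0] turn 0.007
```

View pics/n2.png

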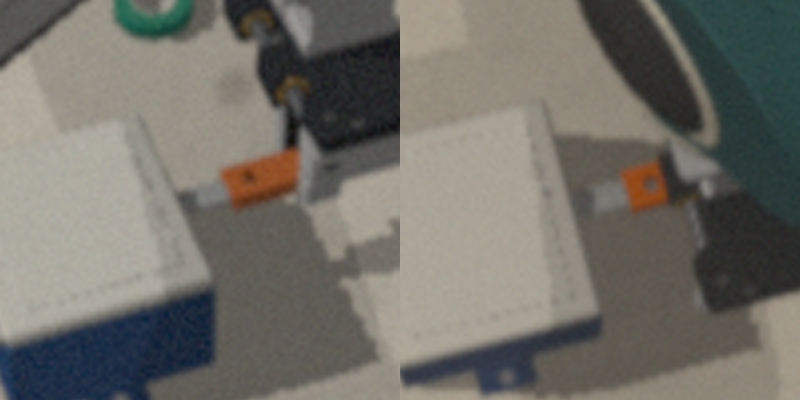

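The blade lies under the cover's front edge (scene crop about (185,200)), centred and straight. I push on gently to find the rib.

>>> {"op": "step_arm", "data": {
  "moves": [
    [[0.05,0,0],0,0],
    [[0.1,0,0],0,0],
    [[0.1,0,0],0,0]
  ]
}}

```text
clock: 8.62
eef_pos: [601.5, 58.9, 48.2]
tcp_rot: [-0.0, 0.642, 0.767, 0.0]
wrist_force: [0.2, 0.1, -0.5]
opening: 0.205
grip_force: 40.0
```

>>> {"op": "step_arm", "data": {
  "moves": [
    [[0.05,0,0],0,0],
    [[0.1,0,0],0,0],
    [[0.1,0,0],0,0]
  ]
}}

```text
clock: 9.0
eef_pos: [601.1, 60.5, 48.2]
tcp_rot: [0.001, 0.643, 0.766, -0.001]
wrist_force: [1.6, -9.7, 0.1]
opening: 0.205
grip_force: 40.0
```

>>> {"op": "step_arm", "data": {
  "moves": [
    [[-0.12,0,0],0,0],
    [[-0.12,0,0.1],0,0],
    [[-0.11,0,0.2],0,0],
    [[-0.1,0,0.3],0,0],
    [[-0.08,0,0.4],0,0],
    [[-0.08,0,0.4],0,0]
  ]
}}

```text
clock: 9.75
eef_pos: [601.6, 59.4, 32.1]
tcp_rot: [0.0, 0.642, 0.767, 0.0]
wrist_force: [0.5, -4.3, 6.4]
opening: 0.205
grip_force: 40.0
```

>>> {"op": "step_arm", "data": {
  "moves": [
    [[0.01,0,0.1],0,0],
    [[0.02,0,0.2],0,0],
    [[0.04,0,0.28],0,0],
    [[0.05,0,0.34],0,0],
    [[0.05,0,0.34],0,0]
  ]
}}

```text
clock: 10.38
eef_pos: [601.1, 62.3, 18.5]
tcp_rot: [-0.0, 0.642, 0.767, 0.0]
wrist_force: [0.8, -0.1, 5.2]
opening: 0.208
grip_force: 40.0
```

```bash
python3 - <<'E'
from h import *
go([610,15.5,48.3,1.747])
p=eyes.get_image("scene");q=eyes.get_image("top")
ims=[]
for i in(p,q):
    im=cv2.resize(i["color"],None,fx=4,fy=4,interpolation=2)
    c=(P(i,[590,130,60])[0]*4).astype(int);ims.append(im[c[1]-200:c[1]+200,c[0]-200:c[0]+200])
cv2.imwrite("pics/n3.png",np.hstack(ims))
E
```

```text
t 10.375 tcp [601.1  62.3  18.5] yaw 1.7478 F [ 0.8 -0.1  5.2] op 0.208 grip 40.0 tilt [ 9.e-04  4.e-04 -1.e+00]
-> [610, 15.5, 48.3, 1.747] [-1.19, 0.014, -0.745] turn 0.008
```

View pics/n3.png

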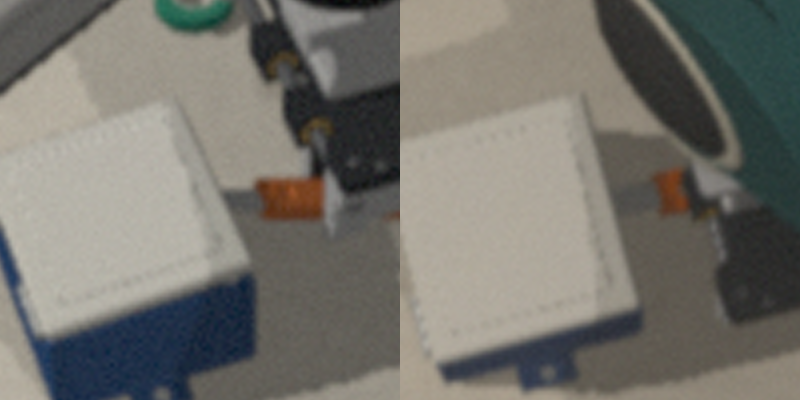

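>>> {"op": "step_arm", "data": {
  "moves": [
    [[0.0,0,-0.1],0,0],
    [[0.03,0,-0.2],0,0],
    [[0.05,0,-0.3],0,0],
    [[0.07,0,-0.37],0,0],
    [[0.07,0,-0.37],0,0]
  ],
  "squeeze": 60
}}

```text
clock: 11.1
eef_pos: [600.5, 64.3, 33.7]
tcp_rot: [0.0, 0.642, 0.767, 0.0]
wrist_force: [-0.7, -0.2, -1.4]
opening: 0.202
grip_force: 60.0
```

```bash
cat > look.py <<'E'
from h import *
import sys
# cover angle: fit of the cover silhouette
def coverangle():
    go()
    u=np.array([np.cos(1.747),np.sin(1.747)]);v=np.array([-u[1],u[0]])
    for n in("top","scene"):
        p=eyes.get_image(n);os=[o for o in outline_of(p,"cover") if o["centre"][1]<270 and o["centre"][0]<400]
        if not os: print(n,"none");continue
        m=cv2.resize(os[0]["pixels"].astype(np.uint8),None,fx=4,fy=4,interpolation=0);best=[]
        for th in np.arange(0,1.7,.03):
            X=[]
            for r in(0,104):
                for w in(-56,56):
                    for t in(0,10):
                        a=52-r*np.cos(th)+t*np.sin(th);z=62.3+r*np.sin(th)+t*np.cos(th)
                        X.append([*(np.array([580,175])+u*a+v*w),z])
            s=np.zeros_like(m);cv2.fillConvexPoly(s,cv2.convexHull(np.round(P(p,X)*4+1.5).astype(np.int32)),1)
            best.append(((s&m).sum()/(s|m).sum(),th))
        print(n,round(os[0]["conf"],2),np.round(max(best),3))
coverangle()
E
python3 look.py
```

```text
t 11.1 tcp [600.5  64.3  33.7] yaw 1.7473 F [-0.7 -0.2 -1.4] op 0.202 grip 60.0 tilt [ 1.e-04  2.e-04 -1.e+00]
top 0.68 [0.953 0.24 ]
scene 0.68 [0.924 0.24 ]
```

>>> {"op": "step_arm", "data": {
  "moves": [
    [[0.07,0,-0.18],0,0],
    [[0.15,0,-0.36],0,0],
    [[0.26,0,-0.53],0,0],
    [[0.38,0,-0.69],0,0],
    [[0.38,0,-0.69],0,0]
  ]
}}

```text
clock: 11.92
eef_pos: [598.1, 80.0, 61.8]
tcp_rot: [0.0, 0.642, 0.767, 0.001]
wrist_force: [-0.3, -0.9, -1.2]
opening: 0.211
grip_force: 60.0
```

```bash
python3 look.py
```

```text
t 11.925 tcp [598.1  80.   61.8] yaw 1.748 F [-0.3 -0.9 -1.2] op 0.211 grip 60.0 tilt [ 4.0e-04  1.1e-03 -1.0e+00]
top 0.55 [0.93 0.69]
scene 0.9 [0.917 0.66 ]
```

>>> {"op": "step_arm", "data": {
  "moves": [
    [[0.14,0,-0.15],0,0],
    [[0.28,0,-0.28],0,0],
    [[0.45,0,-0.4],0,0],
    [[0.62,0,-0.49],0,0],
    [[0.76,0,-0.56],0,0],
    [[0.9,0,-0.6],0,0],
    [[0.9,0,-0.6],0,0]
  ]
}}

```text
clock: 13.0
eef_pos: [591.6, 115.4, 85.3]
tcp_rot: [-0.0, 0.642, 0.767, 0.0]
wrist_force: [-0.8, -0.4, 3.9]
opening: 0.208
grip_force: 60.0
```

```bash
python3 look.py
```

```text
t 13.0 tcp [591.6 115.4  85.3] yaw 1.7478 F [-0.8 -0.4  3.9] op 0.208 grip 60.0 tilt [ 6.e-04  5.e-04 -1.e+00]
top 0.92 [0.913 1.23 ]
scene 0.75 [0.89 1.2 ]
```

>>> {"op": "step_arm", "data": {
  "moves": [
    [[0.1,0,0],0,0],
    [[0.1,0,0],0,0],
    [[-0.1,0,0.05],0,0],
    [[-0.5,0,0.1],0,0],
    [[-1.2,0,0.1],0,0],
    [[-2.2,0,0.0],0,0],
    [[-3.0,0,-0.5],0,0],
    [[-3.0,0,-1.0],0,0],
    [[-3.0,0,-1.0],0,0]
  ]
}}

```text
clock: 14.32
eef_pos: [613.1, -3.7, 126.1]
tcp_rot: [0.001, 0.642, 0.767, 0.001]
wrist_force: [-0.2, 0.2, -0.5]
opening: 0.207
grip_force: 60.0
```

```bash
python3 look.py; python3 - <<'E'
from h import *
p=eyes.get_image("scene");q=eyes.get_image("top")
cv2.imwrite("pics/o1.png",np.hstack([cv2.resize(i["color"][120:320,240:450],(400,381),interpolation=2) for i in(p,q)]))
E
```

```text
t 14.325 tcp [613.1  -3.7 126.1] yaw 1.7468 F [-0.2  0.2 -0.5] op 0.207 grip 60.0 tilt [-1.0e-04  1.7e-03 -1.0e+00]
top 0.71 [0.89 1.17]
scene 0.83 [0.903 1.14 ]
```

View pics/o1.png

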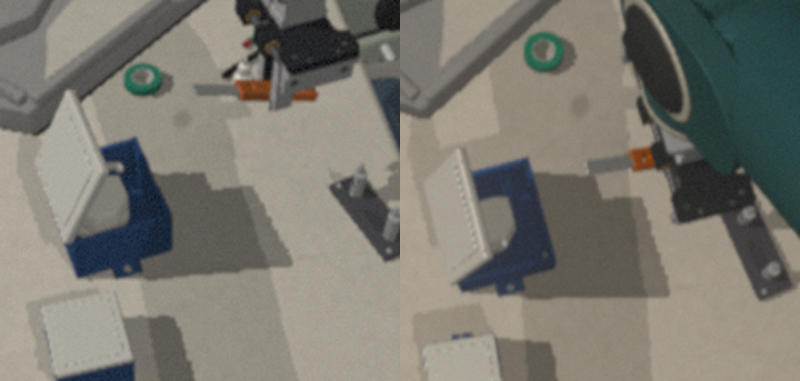

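Cover stands open at about 67°. In both crops the opener is free of it and still in the grip. Next: level the opener on a pin top of the rack, then hang it.

```bash
python3 -c "
from h import *
go([587,-89.5,110,.286],[587,-89.5,62,.286],[587,-89.5,50.5,.286])"
```

```text
t 14.625 tcp [612.2  -3.  124.4] yaw 1.7482 F [-0.2 -0.2 -0.7] op 0.207 grip 60.0 tilt [ 4.e-04 -1.e-03 -1.e+00]
-> [587, -89.5, 110, 0.286] [-2.016, -1.001, 0.36] turn 13.963
-> [587, -89.5, 62, 0.286] [-2.017, -0.999, 1.56] turn 13.963
-> [587, -89.5, 50.5, 0.286] [-2.017, -0.999, 1.847] turn 13.963
```

>>> {"op": "step_arm", "data": {
  "moves": [
    [[-0.4,-0.2,0],1.7,0],
    [[-0.8,-0.4,0],3.4,0],
    [[-1.2,-0.6,0],5.1,0],
    [[-1.6,-0.8,0],6.8,0],
    [[-2.02,-1.0,0],8.5,0],
    [[-2.02,-1.0,0],10.2,0],
    [[-2.02,-1.0,0],11.9,0],
    [[-2.02,-1.0,0],13.6,0],
    [[-2.02,-1.0,0.4],13.96,0],
    [[-2.02,-1.0,1.0],13.96,0],
    [[-2.02,-1.0,1.4],13.96,0],
    [[-2.02,-1.0,1.4],13.96,0]
  ]
}}

```text
clock: 16.12
eef_pos: [586.7, -89.9, 67.9]
tcp_rot: [-0.0, 0.99, 0.142, -0.001]
wrist_force: [-0.6, 0.2, -1.1]
opening: 0.205
grip_force: 60.0
```

```bash
cat > pit.py <<'E'
from h import *
# fit pitch a and grip offset e from opener outlines (fingers hide the middle: only visible parts counted by extent points)
def run(zc=11.5):
    s=robot.get_state();go();c=np.array(s["eef_pos"])+[0,0,zc];w,x,y,z=s["tcp_rot"];M=Ro.from_quat([x,y,z,w]).as_matrix();yaw=np.arctan2(M[1,0],M[0,0])
    u=np.array([np.cos(yaw),np.sin(yaw),0]);v=np.array([-u[1],u[0],0]);k=np.array([0,0,1.])
    def X(b,e,a):
        b=b-[e,0,0];return c+np.outer(b[:,0]*np.cos(a)-b[:,2]*np.sin(a),u)+np.outer(b[:,1],v)+np.outer(b[:,0]*np.sin(a)+b[:,2]*np.cos(a),k)
    tot=0
    A=np.arange(-.2,.7,.05);E=np.arange(-8,13,1.)
    for n in("scene","top"):
        p=eyes.get_image(n);o=outline_of(p,"opener_grip")
        if not o: print(n,"none");continue
        o=o[0];m=cv2.resize(o["pixels"].astype(np.uint8),None,fx=4,fy=4,interpolation=0)
        g=np.zeros((len(A),len(E)))
        for i,a in enumerate(A):
            for j,e in enumerate(E):
                q=np.zeros_like(m)
                for b in(box(-45,45,-10,10,-5,5),box(45,95,-7,7,-1.25,1.25)): cv2.fillConvexPoly(q,cv2.convexHull(np.round(P(p,X(b,e,a))*4+1.5).astype(np.int32)),1)
                g[i,j]=(q&m).sum()/(q|m).sum()
        i,j=np.unravel_index(g.argmax(),g.shape);print(n,round(o["conf"],2),m.sum()//16,g.max().round(3),"a",A[i].round(2),"e",E[j]);tot=tot+g
    i,j=np.unravel_index(tot.argmax(),tot.shape);print("both","a",A[i].round(2),"e",E[j])
run()
E
python3 pit.py; python3 -c "
from h import *
go([587,-89.5,50.5,.286])"
```

```text
t 16.125 tcp [586.7 -89.9  67.9] yaw 0.2857 F [-0.6  0.2 -1.1] op 0.205 grip 60.0 tilt [-0.0019 -0.0011 -1.    ]
scene 0.6 305 0.409 a 0.1 e 4.0
top none
both a 0.1 e 4.0
t 16.325 tcp [587.9 -90.1  69.8] yaw 0.2854 F [ 2.   0.1 -1.3] op 0.205 grip 60.0 tilt [ 1.e-03  4.e-04 -1.e+00]
-> [587, -89.5, 50.5, 0.286] [-0.017, -0.022, 0.484] turn -0.006
```

>>> {"op": "step_arm", "data": {
  "moves": [
    [[-0.02,-0.02,0.12],0,0],
    [[-0.02,-0.02,0.25],0,0],
    [[-0.02,-0.02,0.25],0,0]
  ],
  "squeeze": 25
}}

```text
clock: 16.7
eef_pos: [586.1, -89.6, 58.6]
tcp_rot: [-0.0, 0.99, 0.142, -0.0]
wrist_force: [-1.3, -0.3, -0.7]
opening: 0.21
grip_force: 25.0
```

>>> {"op": "step_arm", "data": {
  "moves": [
    [[0,0,0.06],0,0],
    [[0,0,0.12],0,0],
    [[0,0,0.12],0,0]
  ]
}}

```text
clock: 17.08
eef_pos: [586.8, -89.6, 54.5]
tcp_rot: [0.0, 0.99, 0.142, 0.0]
wrist_force: [0.2, 0.1, 4.5]
opening: 0.213
grip_force: 25.0
```

>>> {"op": "step_arm", "data": {
  "moves": [
    [[0,0,0.06],0,0],
    [[0,0,0.12],0,0],
    [[0,0,0.12],0,0]
  ]
}}

```text
clock: 17.45
eef_pos: [587.6, -89.4, 50.2]
tcp_rot: [0.0, 0.99, 0.142, 0.001]
wrist_force: [1.4, 0.9, 8.4]
opening: 0.208
grip_force: 25.0
```

```bash
python3 -c "
from h import *
go([587,-89.5,91.5,.286],[540.3,-103.5,91.5,.2862])"
```

```text
t 17.45 tcp [587.6 -89.4  50.2] yaw 0.2855 F [1.4 0.9 8.4] op 0.208 grip 25.0 tilt [ 2.2e-03  6.0e-04 -1.0e+00]
-> [587, -89.5, 91.5, 0.286] [-0.012, -0.002, -1.032] turn -0.005
-> [540.3, -103.5, 91.5, 0.2862] [-1.231, 0.005, -1.035] turn -0.007
```

>>> {"op": "step_arm", "data": {
  "moves": [
    [[0,0,-0.4],0,0],
    [[0,0,-1.03],0,0],
    [[-0.6,0,-1.03],0,0],
    [[-1.23,0,-1.03],0,0],
    [[-1.23,0,-1.03],0,0],
    [[-1.23,0,-1.03],0,0]
  ],
  "squeeze": 30
}}

```text
clock: 18.2
eef_pos: [539.9, -103.4, 91.3]
tcp_rot: [0.0, 0.99, 0.142, 0.0]
wrist_force: [-0.4, 0.8, -0.1]
opening: 0.207
grip_force: 30.0
```

```bash
python3 - <<'E'
from h import *
go([540.3,-103.5,91.5,.2862])
old=cv2.imread("pics/g2.png")
c=np.array([540.3,-103.5,103.]);u=np.array([np.cos(.286),np.sin(.286),0])
for k,n in enumerate(("scene","top")):
    p=eyes.get_image(n);new=cv2.resize(p["color"][170:270,380:480],(395,395),interpolation=2);o=old[:,395*k:395*k+395]
    pr=lambda X:((P(p,X)[0]-[380,170])*3.95).round(1)
    print(n,"px per 1mm along u:",(pr(c+92*u)-pr(c+91*u)).round(2),"per 1mm z",(pr(c+[0,0,1])-pr(c)).round(2),"tip pred",pr(c+92*u),"rear",pr(c-48*u),"tip if a=.2",pr(c+92*u+[0,0,18]))
    # orange masks
    for nm,im in(("old",o),("new",new)):
        h=cv2.cvtColor(im,cv2.COLOR_BGR2HSV);m=cv2.inRange(h,(3,150,80),(18,255,255))
        ys,xs=np.nonzero(m);d=xs+ys;print(nm,len(xs),"cent",xs.mean().round(1),ys.mean().round(1),"ext x",np.percentile(xs,[1,99]),"y",np.percentile(ys,[1,99]))
    # template blade
    b=(60,160,115,220) if n=="scene" else (80,200,120,200)
    if n=="top":
        t=o[80:200,525-395:600-395];r=cv2.matchTemplate(new,t,5);_,v,_,l=cv2.minMaxLoc(r);print("blade shift",l[0]-(525-395),l[1]-80,round(v,3))
    t=o[60:210,215:335] if n=="scene" else o[300:380,215:290]
    r=cv2.matchTemplate(new,t,5);_,v,_,l=cv2.minMaxLoc(r);b0=(215,60) if n=="scene" else (215,300);print("handle shift",l[0]-b0[0],l[1]-b0[1],round(v,3))
E
```

```text
t 18.2 tcp [ 539.9 -103.4   91.3] yaw 0.2853 F [-0.4  0.8 -0.1] op 0.207 grip 30.0 tilt [ 8.e-04  3.e-04 -1.e+00]
-> [540.3, -103.5, 91.5, 0.2862] [0.01, 0.007, -0.005] turn -0.008
scene px per 1mm along u: [-1.1 -1.3] per 1mm z [ 0.4 -1.4] tip pred [144.3  -3. ] rear [305.1 192.7] tip if a=.2 [148.8 -28.1]
old 4286 cent 273.9 147.0 ext x [195. 320.] y [ 69. 193.]
new 4315 cent 276.6 152.9 ext x [207. 316.] y [ 72. 202.]
handle shift 0 3 0.963
top px per 1mm along u: [-0.8 -1.9] per 1mm z [ 0.4 -0.4] tip pred [148.2  94.8] rear [267.8 361.1] tip if a=.2 [155.1  84.2]
old 1984 cent 253.3 339.7 ext x [225.   280.17] y [315. 367.]
new 2059 cent 250.5 340.2 ext x [223. 277.] y [315. 369.]
blade shift 3 -3 0.819
handle shift -3 1 0.967
```

>>> {"op": "step_arm", "data": {
  "moves": [
    [[0.01,0,0.4],0,0],
    [[0.01,0,0.8],0,0],
    [[0.01,0,0.95],0,0],
    [[0.01,0,1.1],0,0],
    [[0.01,0,1.1],0,0]
  ],
  "squeeze": 20
}}

```text
clock: 18.92
eef_pos: [539.4, -103.3, 46.3]
tcp_rot: [-0.0, 0.99, 0.142, -0.0]
wrist_force: [-0.9, -0.0, -0.9]
opening: 0.211
grip_force: 20.0
```

>>> {"op": "step_arm", "data": {
  "moves": [
    [[0.0,0,0.1],0,0],
    [[0.0,0,0.2],0,0],
    [[0.0,0,0.27],0,0],
    [[0.0,0,0.3],0,0],
    [[0.0,0,0.3],0,0]
  ]
}}

```text
clock: 19.55
eef_pos: [539.8, -103.2, 34.7]
tcp_rot: [-0.0, 0.99, 0.142, 0.0]
wrist_force: [1.8, 2.3, 3.1]
opening: 0.21
grip_force: 20.0
```

Seated on the shoulders (3 N up). Opening the fingers and retreating.

>>> {"op": "step_arm", "data": {
  "moves": [
    [[0,0,0],0,0.3],
    [[0,0,0],0,0.5],
    [[0,0,0],0,0.6],
    [[0,0,0],0,0.6],
    [[0,0,-0.3],0,0.6],
    [[0,0,-0.8],0,0.6],
    [[0,0,-1.8],0,0.6],
    [[0,0,-3.2],0,0.6],
    [[0,-1.5,-4.5],0,0.6],
    [[0,1.5,-4.5],0,0.6],
    [[-2.5,3.0,-4.5],0,0.6],
    [[-4.0,4.0,-4.5],0,0.6]
  ]
}}

```text
clock: 21.05
eef_pos: [480.2, -227.1, 214.0]
tcp_rot: [0.0, 0.99, 0.142, 0.0]
wrist_force: [1.2, -0.8, 0.1]
opening: 0.598
grip_force: 0.0
```

>>> {"op": "step_arm", "data": {
  "moves": [
    [[-1,1,0],0,0.6],
    [[-2,2,0],0,0.6],
    [[-2.5,3,0],0,0.6],
    [[-2.5,3,0],0,0.6],
    [[-2.5,3,0],0,0.6]
  ]
}}

```text
clock: 21.68
eef_pos: [419.1, -368.2, 213.5]
tcp_rot: [-0.0, 0.99, 0.142, 0.0]
wrist_force: [0.3, 1.6, -0.7]
opening: 0.603
grip_force: 0.0
```

```bash
python3 look.py; python3 - <<'E'
from h import *
ps=[eyes.get_image("top"),eyes.get_image("scene")]
op=[box(-45,45,-10,10,42,52),box(45,95,-7,7,45.7,48.3)]
for p,uv,i in zip(ps,((427,240),(437,220)),"ts"):
    c=outline_of(p,"opener_grip");m=c[0]["pixels"];print(i,c[0]["centre"],fit([(p,op,m)],[540,-102,.29]))
    for t in("jar_c","dropper_c","denture_c"): print(t,[np.round(b["centre"]).tolist() for b in boxes_of(p,t)][:2])
    old=cv2.imread("pics/"+("top0","scene0")[i=="s"]+".png");d=cv2.absdiff(old,p["color"]).max(2)[190:290,380:470]
    ys,xs=np.nonzero(d>45);print("changed px near rack",len(xs),(xs.mean()+380,ys.mean()+190) if len(xs) else "")
E
```

```text
t 21.675 tcp [ 419.1 -368.2  213.5] yaw 0.2858 F [ 0.3  1.6 -0.7] op 0.603 grip 0.0 tilt [ 4.e-04 -2.e-04 -1.e+00]
top 0.92 [0.906 1.14 ]
scene 0.71 [0.863 1.14 ]
t [428.3, 237.5] (array([ 5.38597076e+02, -1.02834204e+02,  2.91728501e-01]), np.float64(0.08529460857953597))
jar_c [[168.0, 229.0], [421.0, 251.0]]
dropper_c [[285.0, 234.0], [370.0, 157.0]]
denture_c [[185.0, 320.0]]
changed px near rack 4 (np.float64(436.75), np.float64(225.5))
s [439.0, 218.5] (array([ 5.39536183e+02, -1.05774462e+02,  2.92820840e-01]), np.float64(0.06997618611467304))
jar_c [[174.0, 233.0]]
dropper_c [[368.0, 162.0]]
denture_c [[192.0, 314.0], [365.0, 163.0]]
changed px near rack 3 (np.float64(442.6666666666667), np.float64(214.66666666666666))
```

```bash
python3 -c "
from workcell import robot
print(robot.finish_job())"
```

```text
the job is handed in; nothing more can be done
None
```

The cover was levered off its catch and stands open by itself at about 65–67° by camera estimate. The opener is back on both pins flat on the shoulders, and the job was handed in at about 22 s of the 58 s allowed; no verdict came back.

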